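Open the push-and-turn cap of a clamped bottle

TASK

Open the bottle held in the bench clamp: its cap is child-resistant, so push it down and, keeping it pushed, turn it anticlockwise (seen from above) past its lock, then lift it off. Set the cap down the right way up on the floor of the shallow steel tray and let go; do not disturb the glue bottle or the grease tub.

Things in the scene. Friction and masses are not known exactly. Their poses are not given: they have to be found in the camera images.
- cap_center (a point): Centre (on the axis, half-way up) of the bottle's cap: loose, round, grey, ribbed, 52 mm in diameter, 42 mm tall, about 40 g, closed on top, hollow below; z up out of its top, x along a small raised pointer on the top. On the locked bottle it is 155 mm above the bench. It cannot turn or lift until pushed down over 5 mm; it goes down 9 mm at most. Grip it with 40 N or more.
- bottle: White round bottle, 76 mm in diameter, with its clamp, all fixed to the bench: grey base plate 110 (x) x 160 (y) x 12 mm, two steel jaws to 58 mm height. Neck 28 mm wide, its top 163 mm above the bench. Origin on the bottle's axis at bench level, z up. Locked cap: its x axis within 8 deg of the bottle's x axis. Fingers may reach 8 mm below the rim of the pushed-down cap.
- bottle_lock (a point): Point on the bottle's axis, 140 mm above the bench, at the neck ring whose 5 mm deep notches hold two lugs in the cap; axes as bottle. Held down 6 to 9 mm, the cap turns freely anticlockwise seen from above (about +z). At 60 deg (52 to 68) from the bottle's x axis it can rise 4 mm and lift straight off; a stop is at 68 deg. Lift 50 mm to clear the neck.
- seal (a joint): Spring-loaded grey disc in the bottle's mouth that pushes the cap up: travel in m, 0 with the cap on and locked, negative when the cap is pushed down, +0.004 when the cap is off. It pushes with about 4 N at 0 and 8.5 N with the cap pushed fully down.
- tray: Shallow open steel tray, fixed, 200 (x) x 180 (y) mm, 22 mm tall with a rolled rim 5 mm thick (top at 25 mm), to the right of the bottle. Origin: centre of its underside, at bench level. Its empty flat inner floor is 3 mm above the bench and measures 194 x 174 mm.
- glue_center (a point): Bystander, loose: white glue bottle with a pointed spout, 37 mm in diameter, 105 mm tall; point on its axis 50 mm up.
- tub_center (a point): Bystander, loose: small round tub with a screw lid, 50 mm in diameter, 46 mm tall; point at its centre.
Things that resemble listed ones, but are neither listed nor needed, are in the scene too. What is shaped like the part that bears cap_center but brown is not meant.

How it is judged (in metres and radians):
On the way, in this order (a step that is already met when the one before it is completed fails the run):
1. the cap, still in its locked position (within 17 deg), is pushed down at least 4 mm (angle between the x axis of cap_center and the x axis of bottle, either way round below 0.3 rad and z of cap_center in the frame of bottle below 0.151 m and horizontal distance between cap_center and bottle below 0.008 m).
2. still pushed down at least 2.5 mm on the neck, it is turned more than 23 deg (angle between the x axis of cap_center and the x axis of bottle, either way round above 0.4 rad and z of cap_center in the frame of bottle below 0.1525 m and horizontal distance between cap_center and bottle below 0.008 m).
At the end, for the whole second after the job is handed in: The cap stands wholly inside the tray on its floor (centre 18 to 30 mm above the tray's underside), top up within 0.15 rad, at rest, and released (x of cap_center in the frame of tray between -0.075 and 0.075 m and y of cap_center in the frame of tray between -0.065 and 0.065 m and z of cap_center in the frame of tray between 0.018 and 0.03 m and angle between cap_center's own z axis and vertical below 0.15 rad and linear speed of cap below 0.02 m/s); the robot touches nothing.
It fails at once if the glue bottle is moved by more than 30 mm (distance of glue_center from where it was at the start of the episode above 0.03 m).
It fails at once if the grease tub is moved by more than 30 mm (distance of tub_center from where it was at the start of the episode above 0.03 m).
It also fails if it takes over 51 s, if anything falls off the work surface, if the arm or the gripper's body presses on something with over 40 N, if the wrist force passes 120 N, or if a joint passes its speed limit or range.

ROBOT

A 7-joint arm with a two-finger parallel gripper is mounted at the origin on a cart in front of the work surface, level with it; the furniture and walls round the work are solid. World frame = base frame: x ahead of the robot, y to its left, z up, the work surface at z = 0. Lengths are in m, angles in degrees, forces in N, time in s.
With the tool pointing down it reaches from about 0.425 to 0.875 m from the base axis. Payload 4.7 kg.
Tool frame: the origin (TCP) lies between the finger pads; the fingertips stand 17 mm ahead of it and the grasp point (between the pads) lies 2 mm behind it; z points along the fingers, y is the line along which they close (so a half turn about z gives the same grasp; the last joint's range is limited). The gripper opens to 87 mm and grips with 3 to 60 N. Pads are 19 mm wide; open, the fingers measure 117 mm over their backs; the gripper's body (75 mm by 190 mm) begins 51 mm behind the grasp point.
Start: joints at [-65.082, 18.392, -4.016, 83.108, 1.295, 78.541, -3.26], TCP at [0.266, 0.593, 0.24] pointing down, gripper open.
Joint ranges: [-163.93, 163.93], [-17.29, 119.83], [-79.2, 71.16], [3.27, 140.29], [-89.18, 269.18], [5.43, 117.66], [-154.24, 154.24]. Speed limits (degrees/s): [147.25, 147.25, 180, 180, 180, 180, 180].

INTERFACE

Orientations are given as [roll, pitch, yaw] about the fixed x, y, z axes, in that order (R = Rz(yaw) Ry(pitch) Rx(roll)).
In Python, from cell import env, cams gives the robot as it stands.
- The arm moves only by the shell command python3 -m pendant 'ROWS' [FORCE]. ROWS is JSON, a list of rows, each an object of numbers: "tx", "ty", "tz": the shift along the tool's x, y, z each as a share of 0.05 m, from -1 to 1; "spin": the turn about the tool's z as a share of 4 degrees, from -1 to 1; "claw": the closure, from 0 (fully open) to 1 (shut). A call has 1 to 10 rows; each row shifts and turns the commanded pose from where the row before left it, along the tool's axes as they then stand; what a row does not reach is not made up. A row lasts 1/8 s, in which the tool goes at most 62.5 mm and 10.7 degrees, less where a joint would pass 70% of its speed; a pose out of reach is approached as far as the arm can. A call with a number of a shift or a turn outside -1 to 1 is refused whole. A call with a gripper value outside its range is refused whole. The fingers move at their own pace and stop on an object; FORCE is the grip in N (left out, the last holds). Time passes only in rows, so rows that do not move let the fingers close. It gives the time, the measured TCP pose, the force, the opening and the grip force at its end, in the units of the state.
- env.get_obs(): the state, without advancing time (a new reading comes with each control period).
- cams.read_camera(name): name is "scene" or "top"; returns the picture (480x640x3 uint8, red, green, blue); there is no depth.
- cams.camera_info(name): a dict with "fx", "fy", "cx", "cy" (pixels), "k1" (the pictures are not rectified: a ray, as slopes to the right and down, at radius r is drawn at 1 + k1 r^2 times it, then the intrinsics apply), "rvec" (rotation vector, rad) and "tvec" (3), from world to camera coordinates, as OpenCV has them. Camera axes: x right, y down, z forward; pixel columns grow to the right and rows downward; lengths in m; the calibration is good to about 2 mm. A picture is of the moment at which its call begins. camera_info takes no time and is no camera call.
- env.sign_off(): hands the job in; it is judged then, once.
The state is a dict: "time_s": time; "qpos": joint angles; "joint_velocities": joint speeds; "effort": joint torques, N m; "tool_pos": TCP position; "tool_rot": TCP orientation; "force": force on the tool from outside, world axes, zero at the start; "wrist_torque": the same for the moment, N m; "grip_width": finger opening in m; "grasp_force": force on a finger pad.
Only numpy, scipy, OpenCV 4.12 (cv2) and the standard library are available. Lean on these libraries where they do the work, as an engineer would, in place of code of your own. Each camera call takes 0.05 s, during which the arm holds its last target. There are 200 camera calls.

## Working session

There is one attempt and no reset: what is moved stays moved. The work goes in short steps, Python scripts to look and compute and a shell command to move; the robot and the scene stay as the last step left them, time stands still between calls to the robot, and variables do not carry over. Pictures are saved under pics/ and viewed, at most 10 in all, crops included, and the job is handed in when it is done.

```bash
mkdir -p pics; ls; cat > h.py <<'E'
import numpy as np, cv2
from cell import env, cams
def cam(n):
    i=cams.camera_info(n); R=cv2.Rodrigues(np.array(i["rvec"],float))[0]; t=np.array(i["tvec"],float).ravel(); return i,R,t
def ray(n,u,v):
    i,R,t=cam(n); K=np.array([[i["fx"],0,i["cx"]],[0,i["fy"],i["cy"]],[0,0,1]])
    p=cv2.undistortPoints(np.array([[[u,v]]],float),K,np.array([i["k1"],0,0,0.]))[0,0]
    return -R.T@t, R.T@np.array([p[0],p[1],1])
def onz(n,u,v,z):
    c,d=ray(n,u,v); return c+d*(z-c[2])/d[2]
def proj(n,P):
    i,R,t=cam(n); K=np.array([[i["fx"],0,i["cx"]],[0,i["fy"],i["cy"]],[0,0,1]])
    return cv2.projectPoints(np.array([P],float),np.array(i["rvec"],float),t,K,np.array([i["k1"],0,0,0.]))[0][0,0]
def snap(n,f):
    im=cams.read_camera(n)[:,:,::-1].copy(); cv2.imwrite("pics/"+f,im); return im
E
python3 - <<'E'
from h import *
for n in("scene","top"):
    snap(n,n+"0.png"); i,R,t=cam(n); print(n,i["fx"],-R.T@t)
o=env.get_obs();print(o["time_s"],o["tool_pos"],o["tool_rot"],o["force"],o["grip_width"])
E
```

```text
pics
scene 557.8673616616401 [-0.33474872 -0.6735232   1.12593515]
top 558.0032108499954 [ 0.43671521 -0.08576272  1.22996857]
0.1 [0.26538138 0.59284526 0.23859742] [-1.79903091e+02  2.29138740e-03  1.55888185e+02] [ 0.02420353 -0.26067035 -0.39753256] 0.08706128161489862
```

View pics/top0.png

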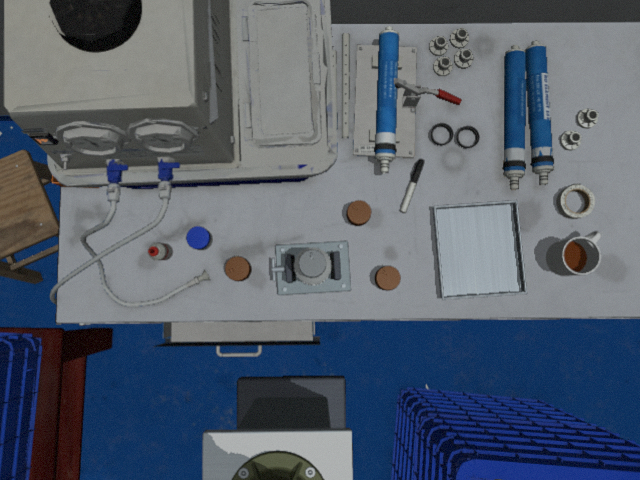

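View pics/scene0.png

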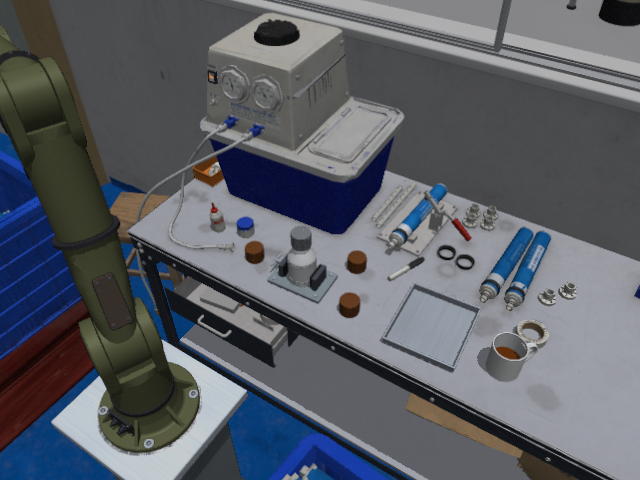

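Top view: the grey ribbed cap on the clamped bottle is at (314,263). The look-alikes at (358,212), (237,267) and (387,277) are brown and loose on the bench, so the grey one in the clamp is meant. The tray is at about (478,250), the glue bottle at (158,252) and the blue-lidded tub at (198,238). I'll confirm the cap in an enlarged crop and measure it.

```bash
python3 - <<'E'
from h import *
t=cv2.imread("pics/top0.png"); s=cv2.imread("pics/scene0.png")
a=cv2.resize(t[235:300,265:360],None,fx=8,fy=8,interpolation=cv2.INTER_CUBIC)[:520,:400*2]
a=cv2.resize(t[235:300,270:355],(400*85//65*1,400),interpolation=cv2.INTER_CUBIC)
b=cv2.resize(s[220:300,265:317],(260,400),interpolation=cv2.INTER_CUBIC)
cv2.imwrite("pics/crop1.png",np.hstack([a,b]))
print(a.shape)
print("tcp proj",proj("top",[.266,.593,.24]),proj("scene",[.266,.593,.24]))
print("cap top",onz("top",314,263,.176))
# plate
for c in[(274,243),(350,240),(351,291),(278,295)]: print(onz("top",*c,.012))
for c in[(431,205),(520,202),(525,294),(438,298)]: print("tray",onz("top",*c,.025))
print(onz("top",158,252,.1),onz("top",198,238,.046))
E
```

```text
(400, 523, 3)
tcp proj [-78.28904739 400.40607051] [ 43.52670297 173.69637451]
cap top [ 0.49904323 -0.08232596  0.176     ]
[0.55347912 0.00543865 0.012     ]
[ 0.55848441 -0.16125654  0.012     ]
[ 0.44698355 -0.1616994   0.012     ]
[ 0.43996644 -0.00298366  0.012     ]
tray [ 0.63236968 -0.33875273  0.025     ]
tray [ 0.63715787 -0.53376129  0.025     ]
tray [ 0.43671506 -0.53549679  0.025     ]
tray [ 0.42999408 -0.34782934  0.025     ]
[0.52900036 0.23358672 0.1       ] [0.56247301 0.1645227  0.046     ]
```

View pics/crop1.png

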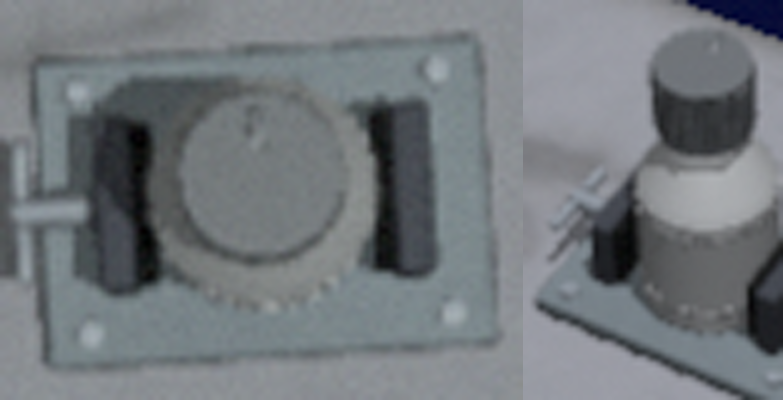

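Crop: the grey ribbed cap sits on the clamped white bottle, with its pointer towards +x, so it is the right one. In the top view its centre is at about (312.8,263.1). Next I'll check the hose height along the travel path and refine the cap position.

```bash
python3 - <<'E'
from h import *
for uv in [(52,298),(80,262),(120,232),(160,205)]:
    print(uv,[tuple(proj("top" if 0 else "scene",onz("top",*uv,z)).astype(int)) for z in(-.1,0,.1,.2,.3)])
print("cap top",onz("top",312.8,263.1,.176),"scene",onz("scene",300.8,232.4,.176))
P=[onz("top",*c,.012) for c in[(275.7,244.4),(347.7,240.7),(350.7,290.7),(278.2,294.7)]]
print("plate",np.mean(P,0),[np.degrees(np.arctan2(*(d[:2]*[-1,1]))) for d in(P[0]-P[1],P[3]-P[2])],[np.degrees(np.arctan2(d[1],d[0])) for d in (P[0]-P[3],P[1]-P[2])])
a=onz("top",270+252/6.15,235+120/6.15,.177);c=onz("top",312.8,263.1,.176);d=a-c;print("pointer",np.degrees(np.arctan2(d[1],d[0])))
# tray blob
E
```

```text
(52, 298) [(np.int64(135), np.int64(236)), (np.int64(138), np.int64(218)), (np.int64(141), np.int64(198)), (np.int64(145), np.int64(175)), (np.int64(149), np.int64(150))]
(80, 262) [(np.int64(167), np.int64(228)), (np.int64(169), np.int64(210)), (np.int64(172), np.int64(191)), (np.int64(174), np.int64(169)), (np.int64(178), np.int64(144))]
(120, 232) [(np.int64(203), np.int64(226)), (np.int64(204), np.int64(208)), (np.int64(205), np.int64(189)), (np.int64(207), np.int64(167)), (np.int64(209), np.int64(143))]
(160, 205) [(np.int64(238), np.int64(225)), (np.int64(238), np.int64(207)), (np.int64(238), np.int64(188)), (np.int64(239), np.int64(166)), (np.int64(239), np.int64(142))]
cap top [ 0.4988765  -0.08005577  0.176     ] scene [ 0.49731221 -0.07945782  0.176     ]
plate [ 0.49890055 -0.07973402  0.012     ] [np.float64(2.403150670611954), np.float64(2.553391757293598)] [np.float64(2.6834901422751805), np.float64(2.5514684468402784)]
pointer 11.48272052325623
```

```bash
cat >> h.py <<'E'
from scipy.spatial.transform import Rotation as Rot
def delta(P):
    o=env.get_obs(); R=Rot.from_euler("xyz",o["tool_rot"],degrees=True)
    print("tool delta m",np.round(R.inv().apply(np.array(P)-o["tool_pos"]),4),"rpy",np.round(o["tool_rot"],2),"q",np.round(o["qpos"],1),"t",o["time_s"],"F",np.round(o["force"],1))
E
python3 -m pendant '[{"tz":-1,"spin":1,"claw":0},{"tz":-1,"spin":1,"claw":0},{"tz":-1,"spin":1,"claw":0},{"spin":1,"claw":0},{"claw":0}]' 55
python3 -c "
from h import *
delta([.498,-.080,.39])"
```

```text
tool delta m [-0.4872 -0.5194 -0.1505] rpy [-179.9     0.    155.89] q [-65.1  18.4  -4.   83.2   1.3  78.5  -3.3] t 0.1 F [ 0.  -0.3 -0.4]invalid input at $[0]: expected keys tx, ty, tz, spin, claw
```

All the keys are required in every row.

```bash

python3 -m pendant '[{"tx":0,"ty":0,"tz":-1,"spin":1,"claw":0},{"tx":0,"ty":0,"tz":-1,"spin":1,"claw":0},{"tx":0,"ty":0,"tz":-1,"spin":1,"claw":0},{"tx":0,"ty":0,"tz":0,"spin":1,"claw":0},{"tx":0,"ty":0,"tz":0,"spin":0,"claw":0}]' 55
python3 -c "
from h import *
delta([.498,-.080,.39])"
```

```text
time_s: 0.72
tool_pos: [0.2655, 0.5933, 0.3894]
tool_rot: [-180.0, 0.0, 139.9]
force: [0.1, -1.1, 0.0]
grip_width: 0.0868
grasp_force: 0.0
tool delta m [-6.113e-01 -3.657e-01 -5.000e-04] rpy [-1.7999e+02  1.0000e-02  1.3994e+02] q [-67.   17.2  -1.7  67.7   0.5  95.  -18.6] t 0.725 F [ 0.1 -1.1  0. ]
```

```bash

python3 -m pendant '[{"tx":-0.873,"ty":-0.522,"tz":0,"spin":0,"claw":0},{"tx":-0.873,"ty":-0.522,"tz":0,"spin":0,"claw":0},{"tx":-0.873,"ty":-0.522,"tz":0,"spin":0,"claw":0},{"tx":-0.873,"ty":-0.522,"tz":0,"spin":0,"claw":0},{"tx":-0.873,"ty":-0.522,"tz":0,"spin":0,"claw":0},{"tx":-0.873,"ty":-0.522,"tz":0,"spin":0,"claw":0},{"tx":-0.873,"ty":-0.522,"tz":0,"spin":0,"claw":0}]' && python3 -m pendant '[{"tx":-0.873,"ty":-0.522,"tz":0,"spin":0,"claw":0},{"tx":-0.873,"ty":-0.522,"tz":0,"spin":0,"claw":0},{"tx":-0.873,"ty":-0.522,"tz":0,"spin":0,"claw":0},{"tx":-0.873,"ty":-0.522,"tz":0,"spin":0,"claw":0},{"tx":-0.873,"ty":-0.522,"tz":0,"spin":0,"claw":0},{"tx":-0.873,"ty":-0.522,"tz":0,"spin":0,"claw":0},{"tx":-0.873,"ty":-0.522,"tz":0,"spin":0,"claw":0}]' && python3 -m pendant '[{"tx":0,"ty":0,"tz":0.3,"spin":1,"claw":0},{"tx":0,"ty":0,"tz":0.3,"spin":1,"claw":0},{"tx":0,"ty":0,"tz":0.3,"spin":1,"claw":0},{"tx":0,"ty":0,"tz":0.3,"spin":1,"claw":0},{"tx":0,"ty":0,"tz":0.3,"spin":1,"claw":0},{"tx":0,"ty":0,"tz":0.3,"spin":1,"claw":0},{"tx":0,"ty":0,"tz":0.3,"spin":1,"claw":0},{"tx":0,"ty":0,"tz":0.3,"spin":1,"claw":0},{"tx":0,"ty":0,"tz":0.3,"spin":1,"claw":0},{"tx":0,"ty":0,"tz":0.3,"spin":1,"claw":0}]'
python3 -c "
from h import *
delta([.498,-.080,.153]); snap('scene','s1.png')
a=cv2.imread('pics/s1.png')[100:340,180:480]; cv2.imwrite('pics/s1c.png',cv2.resize(a,(750,600)))"
```

```text
time_s: 1.6
tool_pos: [0.3815, 0.2547, 0.3883]
tool_rot: [-179.9, -0.0, 140.0]
force: [1.0, -0.1, 0.7]
grip_width: 0.0871
grasp_force: 0.0
time_s: 2.48
tool_pos: [0.4973, -0.0813, 0.3884]
tool_rot: [-179.9, -0.1, 140.0]
force: [-0.0, -1.1, -0.1]
grip_width: 0.0869
grasp_force: 0.0
time_s: 3.72
tool_pos: [0.4965, -0.0798, 0.2378]
tool_rot: [-179.9, -0.0, 99.8]
force: [-0.3, -0.3, -0.5]
grip_width: 0.0872
grasp_force: 0.0
tool delta m [-0.0005  0.0016  0.0848] rpy [-1.7987e+02 -2.0000e-02  9.9850e+01] q [-31.5  -0.5  37.8 104.8   0.4  75.7  16. ] t 3.725 F [-0.3 -0.3 -0.5]
```

View pics/s1c.png

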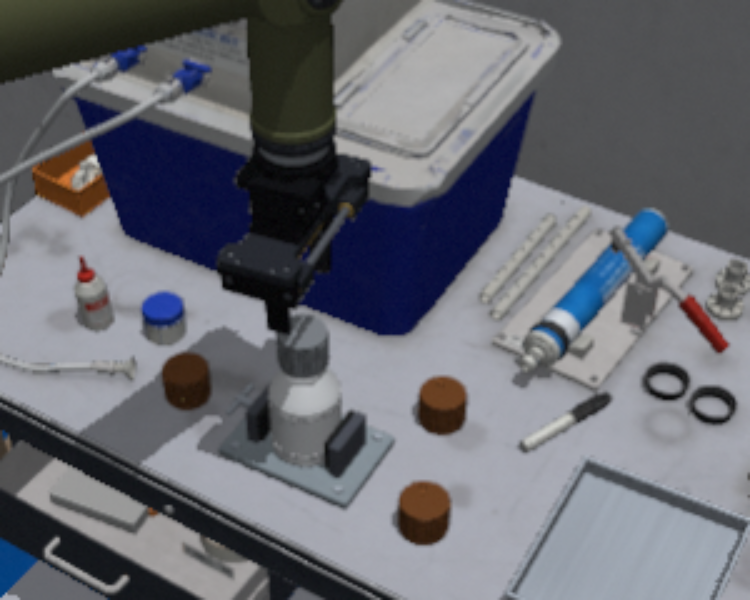

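The view shows the gripper straddling above the grey cap at (303,340) in the crop, with the hose and bystanders clear. I'll descend and grip.

```bash

python3 -m pendant '[{"tx":0,"ty":0.03,"tz":0.55,"spin":0,"claw":0},{"tx":0,"ty":0,"tz":0.55,"spin":0,"claw":0},{"tx":0,"ty":0,"tz":0.4,"spin":0,"claw":0},{"tx":0,"ty":0,"tz":0.2,"spin":0,"claw":0},{"tx":0,"ty":0,"tz":0,"spin":0,"claw":0}]' && python3 -m pendant '[{"tx":0,"ty":0,"tz":0,"spin":0,"claw":1},{"tx":0,"ty":0,"tz":0,"spin":0,"claw":1},{"tx":0,"ty":0,"tz":0,"spin":0,"claw":1},{"tx":0,"ty":0,"tz":0,"spin":0,"claw":1},{"tx":0,"ty":0,"tz":0,"spin":0,"claw":1},{"tx":0,"ty":0,"tz":0,"spin":0,"claw":1}]' 55
python3 -c "
from h import *
delta([.498,-.080,.153])"
```

```text
time_s: 4.4
tool_pos: [0.4984, -0.0796, 0.154]
tool_rot: [-179.9, -0.0, 99.9]
force: [0.1, 0.5, 1.0]
grip_width: 0.0867
grasp_force: 0.0
time_s: 5.15
tool_pos: [0.499, -0.0796, 0.1547]
tool_rot: [180.0, -0.0, 99.9]
force: [-0.1, 0.4, 1.9]
grip_width: 0.0505
grasp_force: 55.0
tool delta m [-0.0002 -0.001   0.0017] rpy [ 1.800e+02 -1.000e-02  9.989e+01] q [-30.6   4.3  38.5 110.8  -2.9  65.8  18.9] t 5.15 F [-0.1  0.4  1.9]
```

```bash

python3 -m pendant '[{"tx":0,"ty":0,"tz":0.05,"spin":0,"claw":1},{"tx":0,"ty":0,"tz":0.05,"spin":0,"claw":1},{"tx":0,"ty":0,"tz":0.05,"spin":0,"claw":1},{"tx":0,"ty":0,"tz":0,"spin":0,"claw":1},{"tx":0,"ty":0,"tz":0,"spin":0,"claw":1}]' 58
```

```text
time_s: 5.78
tool_pos: [0.4991, -0.0796, 0.1475]
tool_rot: [180.0, -0.0, 99.9]
force: [-2.7, 0.3, 6.1]
grip_width: 0.0501
grasp_force: 58.0
```

```bash

python3 -m pendant '[{"tx":0,"ty":0,"tz":0.01,"spin":-0.5,"claw":1},{"tx":0,"ty":0,"tz":0,"spin":-1,"claw":1},{"tx":0,"ty":0,"tz":0,"spin":-1,"claw":1},{"tx":0,"ty":0,"tz":0,"spin":-0.5,"claw":1},{"tx":0,"ty":0,"tz":0,"spin":0,"claw":1}]'
python3 -c "
from h import *
o=env.get_obs();print(o['wrist_torque'],o['force'])"
```

```text
time_s: 6.4
tool_pos: [0.4994, -0.0795, 0.1472]
tool_rot: [179.9, -0.0, 111.9]
force: [-2.3, 0.3, 6.9]
grip_width: 0.0506
grasp_force: 58.0
[0.04597002 0.52176915 0.0316203 ] [-2.31652224  0.29162244  6.91996755]
```

```bash

python3 -m pendant '[{"tx":0,"ty":0,"tz":0,"spin":-1,"claw":1},{"tx":0,"ty":0,"tz":0,"spin":-1,"claw":1},{"tx":0,"ty":0,"tz":0,"spin":-1,"claw":1},{"tx":0,"ty":0,"tz":0,"spin":-1,"claw":1},{"tx":0,"ty":0,"tz":0,"spin":-1,"claw":1},{"tx":0,"ty":0,"tz":0,"spin":-1,"claw":1},{"tx":0,"ty":0,"tz":0,"spin":-1,"claw":1},{"tx":0,"ty":0,"tz":0,"spin":-1,"claw":1},{"tx":0,"ty":0,"tz":0,"spin":-1,"claw":1},{"tx":0,"ty":0,"tz":0,"spin":0,"claw":1}]'
python3 -c "
from h import *
o=env.get_obs();print(o['wrist_torque'],o['force'])"
```

```text
time_s: 7.65
tool_pos: [0.4997, -0.0793, 0.1473]
tool_rot: [179.9, 0.1, 147.9]
force: [-1.1, 1.2, 7.9]
grip_width: 0.0502
grasp_force: 58.0
[0.11031241 0.354666   0.07199745] [-1.06798193  1.23400858  7.87506644]
```

```bash

python3 -m pendant '[{"tx":0,"ty":0,"tz":0,"spin":-1,"claw":1},{"tx":0,"ty":0,"tz":0,"spin":-1,"claw":1},{"tx":0,"ty":0,"tz":0,"spin":0,"claw":1}]'
python3 -c "
from h import *
o=env.get_obs();print(o['wrist_torque'],o['force'])"
python3 -m pendant '[{"tx":0,"ty":0,"tz":-0.1,"spin":0,"claw":1},{"tx":0,"ty":0,"tz":-0.1,"spin":0,"claw":1},{"tx":0,"ty":0,"tz":-0.06,"spin":0,"claw":1},{"tx":0,"ty":0,"tz":0,"spin":0,"claw":1}]'
```

```text
time_s: 8.02
tool_pos: [0.4998, -0.0792, 0.1474]
tool_rot: [179.9, 0.1, 155.9]
force: [-0.9, 1.1, 6.5]
grip_width: 0.0503
grasp_force: 58.0
[0.19823553 0.40551214 0.05120403] [-0.94004756  1.1445184   6.54397707]
time_s: 8.52
tool_pos: [0.4991, -0.0795, 0.1594]
tool_rot: [180.0, 0.0, 155.9]
force: [0.7, -0.4, 1.2]
grip_width: 0.0508
grasp_force: 58.0
```

No resistance, so the cap is free. I'll lift it and work out the tray move.

```bash

python3 -m pendant '[{"tx":0,"ty":0,"tz":-0.2,"spin":0,"claw":1},{"tx":0,"ty":0,"tz":-0.4,"spin":0,"claw":1},{"tx":0,"ty":0,"tz":-0.5,"spin":0,"claw":1},{"tx":0,"ty":0,"tz":-0.5,"spin":0,"claw":1},{"tx":0,"ty":0,"tz":-0.4,"spin":0,"claw":1},{"tx":0,"ty":0,"tz":0,"spin":0,"claw":1}]'
python3 - <<'E'
from h import *
# tray centre from corner pixels of the rim, both views
T=[onz("top",*c,.025) for c in[(431,205),(520,202),(525,294),(438,298)]]
S=[onz("scene",*c,.025) for c in[(417,286),(479,318),(449,366),(382,335)]]
c=np.mean(T,0); print(c,np.mean(S,0))
delta([c[0],c[1],.26])
im=snap("scene","s2.png"); cv2.imwrite("pics/s2c.png",cv2.resize(im[120:360,220:520],(750,600)))
E
```

```text
time_s: 9.28
tool_pos: [0.4994, -0.0801, 0.2609]
tool_rot: [180.0, 0.1, 155.9]
force: [0.6, 0.1, -0.3]
grip_width: 0.0505
grasp_force: 58.0
[ 0.53405917 -0.43896004  0.025     ] [ 0.52368657 -0.44378602  0.025     ]
tool delta m [-0.1784 -0.3133  0.001 ] rpy [1.7996e+02 1.0000e-01 1.5587e+02] q [-28.9  -1.   34.9 102.6   0.6  78.1  71.8] t 9.275 F [ 0.6  0.1 -0.3]
```

View pics/s2c.png

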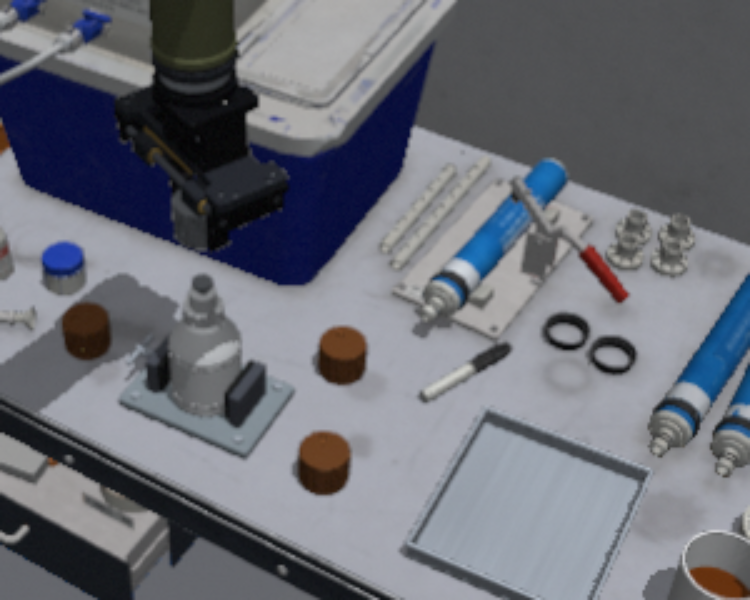

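The cap is off: it sits in the gripper at (205,220) of the crop and the bare neck is visible at (203,290). Next comes the move to the tray.

```bash

python3 -m pendant '[{"tx":-0.446,"ty":-0.783,"tz":0,"spin":0,"claw":1},{"tx":-0.446,"ty":-0.783,"tz":0,"spin":0,"claw":1},{"tx":-0.446,"ty":-0.783,"tz":0,"spin":0,"claw":1},{"tx":-0.446,"ty":-0.783,"tz":0,"spin":0,"claw":1},{"tx":-0.446,"ty":-0.783,"tz":0,"spin":0,"claw":1},{"tx":-0.446,"ty":-0.783,"tz":0,"spin":0,"claw":1},{"tx":-0.446,"ty":-0.783,"tz":0,"spin":0,"claw":1},{"tx":-0.446,"ty":-0.783,"tz":0,"spin":0,"claw":1},{"tx":0,"ty":0,"tz":0,"spin":0,"claw":1}]' && python3 -m pendant '[{"tx":0,"ty":0,"tz":0.8,"spin":0,"claw":1},{"tx":0,"ty":0,"tz":0.8,"spin":0,"claw":1},{"tx":0,"ty":0,"tz":0.8,"spin":0,"claw":1},{"tx":0,"ty":0,"tz":0.8,"spin":0,"claw":1},{"tx":0,"ty":0,"tz":0.6,"spin":0,"claw":1},{"tx":0,"ty":0,"tz":0.4,"spin":0,"claw":1},{"tx":0,"ty":0,"tz":0.2,"spin":0,"claw":1},{"tx":0,"ty":0,"tz":0,"spin":0,"claw":1}]'
python3 - <<'E'
from h import *
delta([.531,-.44,.0245])
im=snap("scene","s3.png"); cv2.imwrite("pics/s3c.png",cv2.resize(im[240:400,340:540],(750,600)))
E
```

```text
time_s: 10.45
tool_pos: [0.5306, -0.4424, 0.2569]
tool_rot: [-179.8, -0.3, 155.5]
force: [-1.2, -0.4, -1.6]
grip_width: 0.0502
grasp_force: 58.0
time_s: 11.45
tool_pos: [0.5339, -0.4381, 0.0394]
tool_rot: [180.0, -0.0, 155.9]
force: [-0.3, -0.7, -0.5]
grip_width: 0.0502
grasp_force: 58.0
tool delta m [ 0.0019 -0.0029  0.0149] rpy [ 1.7999e+02 -3.0000e-02  1.5590e+02] q [  7.6  37.8  41.6  89.5 -27.2  63.1 121.5] t 11.45 F [-0.3 -0.7 -0.5]
```

View pics/s3c.png

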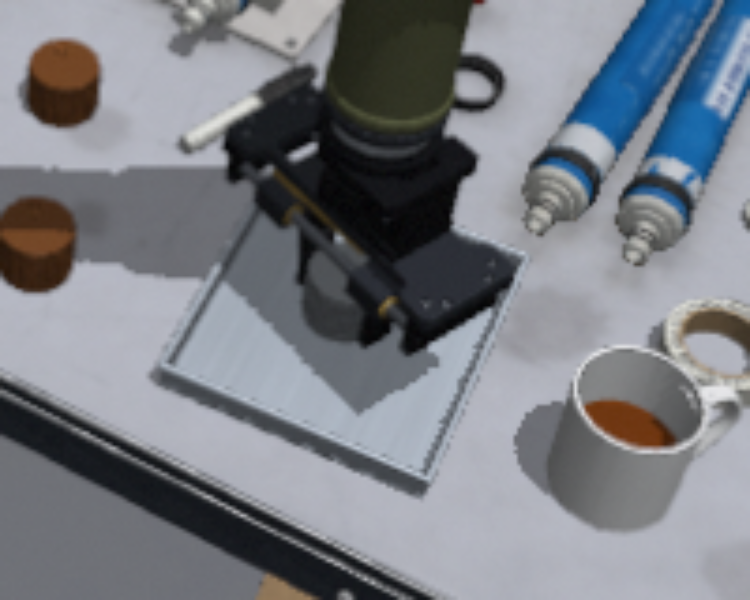

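The cap at (340,290) in the crop hangs over the middle of the tray. I'll lower it gently.

```bash

python3 -m pendant '[{"tx":0,"ty":0,"tz":0.1,"spin":0,"claw":1},{"tx":0,"ty":0,"tz":0.1,"spin":0,"claw":1},{"tx":0,"ty":0,"tz":0.06,"spin":0,"claw":1},{"tx":0,"ty":0,"tz":0,"spin":0,"claw":1},{"tx":0,"ty":0,"tz":0,"spin":0,"claw":1}]'
```

```text
time_s: 12.12
tool_pos: [0.534, -0.4384, 0.0266]
tool_rot: [-180.0, 0.0, 155.9]
force: [-0.7, -0.4, -1.0]
grip_width: 0.0507
grasp_force: 58.0
```

```bash

python3 -m pendant '[{"tx":0,"ty":0,"tz":0.02,"spin":0,"claw":1},{"tx":0,"ty":0,"tz":0.02,"spin":0,"claw":1},{"tx":0,"ty":0,"tz":0,"spin":0,"claw":1},{"tx":0,"ty":0,"tz":0,"spin":0,"claw":1}]'
```

```text
time_s: 12.62
tool_pos: [0.5339, -0.4384, 0.0246]
tool_rot: [180.0, 0.0, 155.9]
force: [-0.8, 0.0, -0.9]
grip_width: 0.0506
grasp_force: 58.0
```

```bash

python3 -m pendant '[{"tx":0,"ty":0,"tz":0.02,"spin":0,"claw":1},{"tx":0,"ty":0,"tz":0.02,"spin":0,"claw":1},{"tx":0,"ty":0,"tz":0,"spin":0,"claw":1},{"tx":0,"ty":0,"tz":0,"spin":0,"claw":1}]'
```

```text
time_s: 13.12
tool_pos: [0.534, -0.4384, 0.0238]
tool_rot: [180.0, 0.0, 155.9]
force: [-1.8, 2.4, 6.8]
grip_width: 0.0505
grasp_force: 58.0
```

Contact: 7 N upward at z = 24 mm, which matches the expected cap centre height. I'll release and retreat.

```bash

python3 -m pendant '[{"tx":0,"ty":0,"tz":0,"spin":0,"claw":0.3},{"tx":0,"ty":0,"tz":0,"spin":0,"claw":0.2},{"tx":0,"ty":0,"tz":0,"spin":0,"claw":0},{"tx":0,"ty":0,"tz":0,"spin":0,"claw":0},{"tx":0,"ty":0,"tz":0,"spin":0,"claw":0}]' && python3 -m pendant '[{"tx":0,"ty":0,"tz":-0.2,"spin":0,"claw":0},{"tx":0,"ty":0,"tz":-0.5,"spin":0,"claw":0},{"tx":0,"ty":0,"tz":-0.8,"spin":0,"claw":0},{"tx":0,"ty":0,"tz":-1,"spin":0,"claw":0},{"tx":0,"ty":0,"tz":-1,"spin":0,"claw":0},{"tx":0,"ty":0,"tz":-0.5,"spin":0,"claw":0},{"tx":0,"ty":0,"tz":0,"spin":0,"claw":0},{"tx":0,"ty":0,"tz":0,"spin":0,"claw":0}]'
python3 - <<'E'
from h import *
im=snap("scene","s4.png"); cv2.imwrite("pics/s4c.png",cv2.resize(im[160:400,180:480],(750,600)))
E
```

```text
time_s: 13.75
tool_pos: [0.5339, -0.4383, 0.0224]
tool_rot: [180.0, -0.0, 155.9]
force: [0.8, 0.0, -0.1]
grip_width: 0.0849
grasp_force: 0.0
time_s: 14.75
tool_pos: [0.5336, -0.4379, 0.2217]
tool_rot: [180.0, -0.1, 155.9]
force: [0.4, -0.1, -1.1]
grip_width: 0.0873
grasp_force: 0.0
```

View pics/s4c.png

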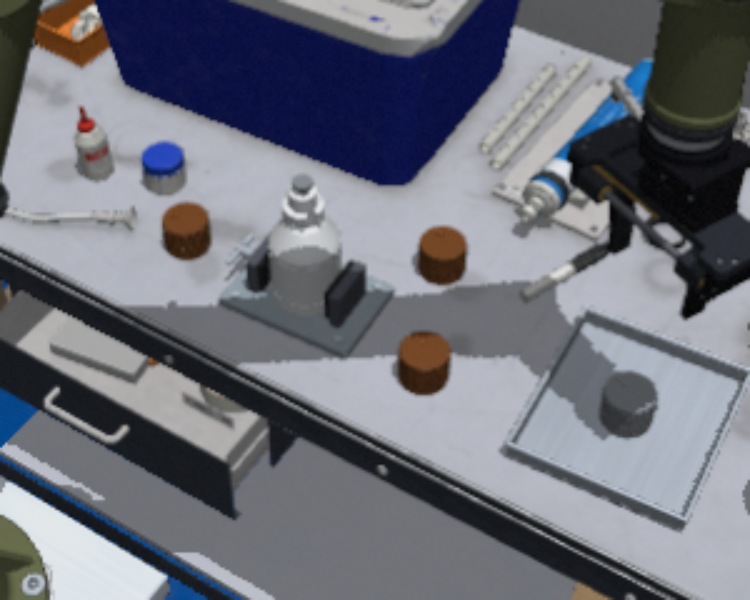

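The cap stands upright in the middle of the tray at (628,405). The glue bottle (93,150) and tub (163,168) have not moved, and the gripper is clear.

```bash
python3 -c "
from cell import env
print(env.sign_off())"
```

```text
the job is handed in; nothing more can be done
None
```

The bottle is open and the cap stands upright and released near the middle of the tray; the glue bottle and grease tub were not disturbed, and I handed the job in at about 15 s (it returned no verdict).

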